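# Switch on the storeroom radio and tune it to the clipped station

## Task

Get the match commentary on the portable radio that lies face up on the shelf: push its slide switch fully on, then roll the tuning thumbwheel that shows through the face slot with a fingertip until the dial needle lines up with the long bar clip (not the round one). Work gently, with only light pressure on the thin plastic wheel and the radio, and leave the cricket gear around it where it is.

Things in the scene. Friction and masses are not known exactly. Their poses are not given: they have to be found in the camera images.
- radio: portable radio lying on its back, fixed on the shelf: case 170 (x) by 280 (y) by 70 mm high, grey face up and level. Origin: centre of its underside. +x points to the edge with the folded handle (reaches x = 118 mm), y runs along the tuning scale. Round loudspeaker grille in the +y half; scale, wheel and switch in the -y half. Nothing on the face stands more than 11 mm above it
- wheel_slot (a point): centre, at face level, of the 37 (y) by 12 mm (x) slot of the tuning wheel, at x = -35, y = -95 mm of the radio. The black ribbed wheel (44 mm diameter, 8 mm thick, level axle along the radio's x) is centred in it; only its crown shows, 4 to 7 mm proud of the face. This height differs from set to set and is not measured: find it by touch. The wheel is firm and does not give when pressed
- wheel (a joint): turn of the tuning wheel (rad), -3.4 to 3.4, 0 with the needle at mid-scale; positive as its crown is dragged to the radio's +y, which moves the needle to +y: 22 mm of rim travel (1 rad) per 15 mm of needle: several strokes. It takes about 2 N of drag at the rim, stays where it is left, slips under a finger pressing too lightly (below about 3 N), and must not be pressed with 20 N or more
- needle (a joint): position (m) of the dial needle along the radio's +y from the middle of the scale, -0.050 to 0.050; it is under a clear window and moves only with the wheel
- needle_tip (a point): +x (handle side) end of the white needle, a line 4 mm wide and 32 mm long that lies along the radio's x across the black tuning scale (128 by 36 mm, its middle at x = 40, y = -55 mm of the radio, with 100 mm of tick marks 5 mm apart)
- long_clip: long bar clip, plain black plastic, 24 mm (along the radio's x) by 7 mm by 7 mm high, fixed on the rail along the +x side of the scale, pointing at the scale; it marks the wanted station. Origin: centre of its underside, at face level; axes as the radio's
- round_clip: round clip of the same plastic, a disc of 14 mm diameter, 7 mm high, fixed on the same rail on the other side of the scale's middle; it marks another station. Origin: centre of its underside
- power (a joint): travel (m) of the slide switch: 0 is off, 0.010 is fully on. It slides along the radio's +y, needs about 3 N and stays where it is left
- power_knob (a point): centre of the slide switch's black knob, 10 (x) by 14 (y) by 9 mm high, standing on the face; when off the centre is at x = -40, y = -10 mm of the radio and 5 mm above the face. Push it from its -y side towards +y
- tray: clear acrylic tray 86 by 246 by 40 mm beyond the radio, holding three cricket balls; origin at the centre of its underside
- ball0_center (a point): centre of a pink cricket ball, 72 mm diameter, in the tray
- ball1_center (a point): centre of a pink cricket ball, 72 mm diameter, in the tray
- ball2_center (a point): centre of a pink cricket ball, 72 mm diameter, in the tray
- bail0_center (a point): centre of a turned maple bail, 109 mm long, 17 mm thick, lying beside the radio's -y end
- bail1_center (a point): centre of the second maple bail, of the same size, lying beside the radio's -y end
- cone: standing blue hard silicone grip cone, 74 mm wide at the foot, 210 mm tall; origin at the centre of its underside
- flask: standing steel bottle with twist cap, 72 mm diameter, 235 mm tall; origin at the centre of its underside

How it is judged:
On the way, in this order (a step that is already met when the one before it is completed fails the run):
1. the radio is switched fully on (value of joint power above 0.0085 m), for 0.2 s.
2. the needle is rolled into line with the long bar clip (value of joint power above 0.0085 m and y of needle_tip in the frame of long_clip between -0.0035 and 0.0035 m), for 0.3 s.
At the end, for the whole second after the job is handed in: The slide switch is fully on (at least 8.5 of its 10 mm) and the needle stands still in line with the middle of the long bar clip, within 3.5 mm along the scale (all of step 2 and velocity of joint needle between -0.002 and 0.002 m/s); the robot touches nothing.
It fails at once if the thumbwheel is pressed with 20 N or more (contact force between wheel and anything else above 20 N).
It fails at once if the radio's case, face or switch is pushed with 40 N or more (contact force between radio and anything else above 40 N).
It fails at once if the tray or a ball is disturbed (moved by 25 mm) (distance of any of tray, ball0_center, ball1_center, ball2_center from where it was at the start of the episode above 0.025 m).
It fails at once if a bail is disturbed (moved by 20 mm) (distance of any of bail0_center, bail1_center from where it was at the start of the episode above 0.02 m).
It fails at once if the grip cone or the bottle is moved by 20 mm or tipped (distance of any of cone, flask from where it was at the start of the episode above 0.02 m or angle between any of cone, flask's own z axis and vertical above 0.2 rad).
It also fails if it takes over 64 s, if anything falls off the work surface, if the arm or the gripper's body presses on something with over 40 N, if the wrist force passes 120 N, or if a joint passes its speed limit or range.

## Robot

A 6-joint arm with a two-finger parallel gripper is mounted at the origin on the work surface. World frame = base frame: x ahead of the robot, y to its left, z up, the work surface at z = 0. Lengths are in m, angles in rad, forces in N, time in s.
With the tool pointing down it reaches from about 0.35 to 0.975 m from the base axis. Payload 4.9 kg.
Tool frame: the origin (TCP) lies at the very end of the fingers, on their centre line; the grasp point (between the pads) lies 19 mm behind it (manip.hold_point_z is the distance from the TCP to the grasp point, in m); z points along the fingers, x is the direction in which the jaws open and shut, and the axes are right-handed (so a half turn about z gives the same grasp; the last joint's range is limited). The gripper opens to 85 mm and grips with 20 to 120 N. Pads are 22 mm wide; open, the fingers measure 114 mm over their backs; the gripper's body (76 mm by 85 mm) begins 54 mm behind the grasp point. The pads swing forward as they close: fully open they stand 13 mm farther back than shut.
Start: joints at [-1.456, 0.053, 1.613, -0, 1.476, -0.119], TCP at [0.145, -0.608, 0.231] pointing down, gripper open.
Joint ranges: [-3.01, 3.01], [-1.01, 2.22], [0.06, 2.58], [-1.02, 4.17], [0.09, 2.62], [-3.14, 3.14]. Speed limits (rad/s): [2.57, 2.57, 3.14, 3.14, 3.14, 3.14].

## Interface

Orientations are given as a unit quaternion [w, x, y, z].
In Python, from plant import manip gives the robot as it stands.
- The arm moves only by the shell command python3 -m handwheel 'ROWS' [OPENING]. ROWS is JSON, a list of rows, each an object of numbers: "dx", "dy", "dz": the shift along the tool's x, y, z in m; "ax", "ay", "az": the turn, a rotation vector about the tool's x, y, z in rad. In form: [{"dx": .., "dy": .., "dz": .., "ax": .., "ay": .., "az": ..}, ...]. A call has 1 to 5 rows; each row is the pose to reach, as a shift and turn from the pose commanded when the call began, along the tool's axes at that moment; what a row does not reach only later rows make up. A row lasts 1/8 s, in which the tool goes at most 62.5 mm and 10.7 degrees, less where a joint would pass 70% of its speed; a pose out of reach is approached as far as the arm can. A call with a gripper value outside its range is refused whole. OPENING is the closure in counts, from 0 (fully open) to 255 (shut), set as the call begins (- or left out, the last holds). The fingers move at their own pace and stop on an object; the grip force is fixed at half the most. Time passes only in rows, so rows that repeat a pose let the fingers close. It gives the time, the measured TCP pose, the force and the opening at its end, in the units of the state.
- manip.state(): the state, without advancing time (a new reading comes with each control period).
- manip.grab_frame(name): name is "scene" or "side" or "wrist"; returns a dict with "image" (384x512x3 uint8, blue, green, red), "z_map" (384x512 float32, m along the optical axis (not along the pixel's ray), 0 where there is no reading), "K" (3x3 intrinsics, pixels), "xyz" and "rotation" of the camera in the world. Camera axes: x right, y up, looking along -z (the intrinsics and any distortion apply to the point x, -y, -z); pixel columns grow to the right and rows downward; lengths in m; the calibration is good to about 2 mm. A picture is of the moment at which its call begins.
- manip.job_done(): hands the job in, once; it reports no verdict.
The state is a dict: "time": time; "joint_pos": joint angles; "joint_vel": joint speeds; "joint_efforts": joint torques, N m; "tool_pos": TCP position; "tool_rot": TCP orientation; "contact_force": force on the tool from outside, world axes, zero at the start; "ft_torque": the same for the moment, N m; "gripper_width": opening from 0.0 (shut) to 1.0 (fully open).
Only numpy, scipy, OpenCV 4.12 (cv2) and the standard library are available. Lean on these libraries where they do the work, as an engineer would, in place of code of your own. Each camera call takes 0.05 s, during which the arm holds its last target.

## Working session

There is one attempt and no reset: what is moved stays moved. The work goes in short steps, Python scripts to look and compute and a shell command to move; the robot and the scene stay as the last step left them, time stands still between calls to the robot, and variables do not carry over. Pictures are saved under pics/ and viewed, and the job is handed in when it is done.

```bash
ls; mkdir -p pics
python3 - <<'E'
from plant import manip
import cv2
s=manip.state(); print(s)
import numpy as np
for n in ["scene","side","wrist"]:
    f=manip.grab_frame(n); cv2.imwrite(f"pics/{n}0.png",f["image"]); np.savez(f"pics/{n}0.npz",**f)
    print(n,f["K"],f["xyz"],f["rotation"], list(f.keys()))
E
```

```text
pics
{'time': 0.0, 'joint_pos': array([-1.45597355e+00,  5.33793657e-02,  1.61428433e+00, -7.07276101e-06,
        1.47599004e+00, -1.19001242e-01]), 'joint_vel': array([-0.00058759, -0.00014983,  0.00063865, -0.00063837,  0.00122769,
        0.00097405]), 'joint_efforts': array([ 7.82705174e-04, -3.93674362e+01, -3.70178747e+01, -3.64551738e-05,
        7.02892430e-03, -1.52738801e-05]), 'tool_pos': array([ 0.14473856, -0.60737589,  0.23005484]), 'tool_rot': array([-7.27740861e-04,  7.84760637e-01, -6.19798097e-01, -7.29674234e-04]), 'contact_force': array([ 0.01029028,  0.10281151, -0.11382004]), 'ft_torque': array([-0.06581773,  0.00163445,  0.0187907 ]), 'gripper_width': 1.0017587064425768}
scene [[448.98162845   0.         250.36470298]
 [  0.         448.98162845 180.39911331]
 [  0.           0.           1.        ]] [1.34826646 0.16398347 0.91253531] [0.61570046 0.23769469 0.26777253 0.7019345 ] ['image', 'z_map', 'K', 'xyz', 'rotation']
side [[356.16510366   0.         258.11653822]
 [  0.         356.16510366 191.04703123]
 [  0.           0.           1.        ]] [ 0.32711141 -0.57496079  0.5926832 ] [ 0.86883358  0.44785687 -0.09674636 -0.18759685] ['image', 'z_map', 'K', 'xyz', 'rotation']
wrist [[280.02881609   0.         252.48277275]
 [  0.         280.02881609 193.98545975]
 [  0.           0.           1.        ]] [ 0.22533554 -0.58807884  0.37284845] [ 0.77407481 -0.12902205  0.10328067 -0.61114205] ['image', 'z_map', 'K', 'xyz', 'rotation']
```

View pics/scene0.png

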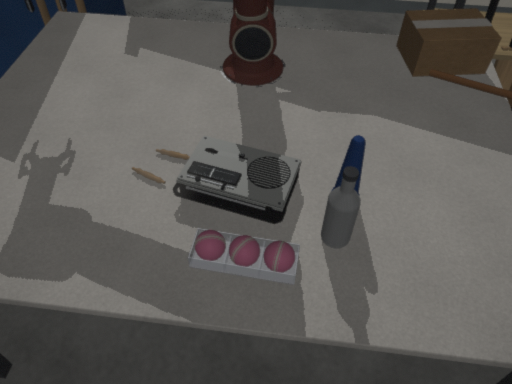

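View pics/side0.png

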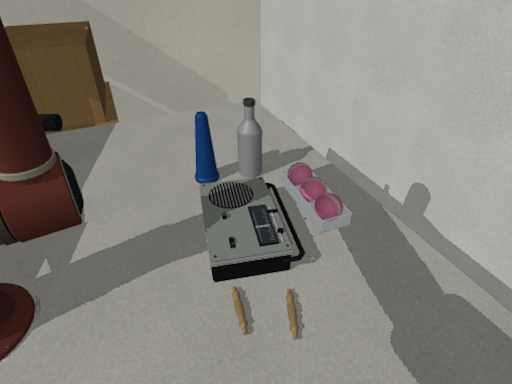

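View pics/wrist0.png

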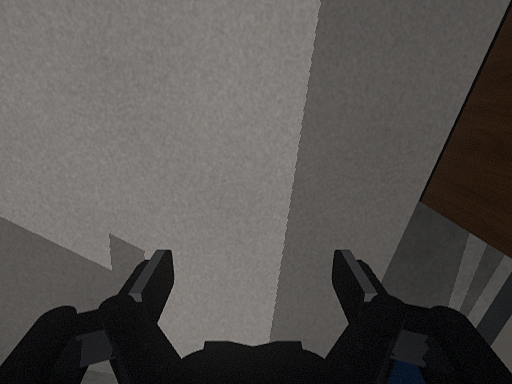

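The scene and side cameras both show the radio: scene about (240,178), side about (245,228). The wheel is at side (233,241), the switch at (224,215) and the scale at (262,225). Next I'll take enlarged crops.

```bash
cat > h.py <<'E'
import numpy as np, cv2
from scipy.spatial.transform import Rotation as R
def rot(f):
    q=f["rotation"]; return R.from_quat([q[1],q[2],q[3],q[0]]).as_matrix()
def plane(f,u,v,z):
    K=f["K"]; d=np.array([(u-K[0,2])/K[0,0],-(v-K[1,2])/K[1,1],-1.]); d=rot(f)@d
    return f["xyz"]+d*(z-f["xyz"][2])/d[2]
def proj(f,p):
    c=rot(f).T@(np.asarray(p)-f["xyz"]); K=f["K"]
    return K[0,0]*c[0]/-c[2]+K[0,2], K[1,1]*(-c[1])/-c[2]+K[1,2]
def depthpt(f,u,v):
    d=f["z_map"][int(v),int(u)];K=f["K"]
    return f["xyz"]+rot(f)@(d*np.array([(u-K[0,2])/K[0,0],-(v-K[1,2])/K[1,1],-1.]))
def crop(f,x0,y0,w,h,k,name):
    im=cv2.resize(f["image"][y0:y0+h,x0:x0+w],None,fx=k,fy=k,interpolation=cv2.INTER_CUBIC)
    for i in range(0,w,10): cv2.putText(im,str(x0+i),(i*k,8),0,.3,(0,255,255)); cv2.line(im,(i*k,10),(i*k,14),(0,255,255))
    for j in range(0,h,10): cv2.putText(im,str(y0+j),(0,j*k+4),0,.3,(0,255,255))
    cv2.imwrite(name,im)
E
python3 - <<'E'
from h import *
s=np.load('pics/side0.npz'); c=np.load('pics/scene0.npz')
crop(s,190,165,125,120,5,'pics/sc1.png'); crop(c,165,130,150,95,5,'pics/cc1.png')
for u,v in [(225,250),(250,205),(210,210)]: print('side face',depthpt(s,u,v))
for u,v in [(180,300)]: print('table',depthpt(s,u,v))
for u,v in [(225,160),(270,195),(205,160)]: print('scene face',depthpt(c,u,v))
E
```

```text
side face [ 0.48316475 -0.06458094  0.06599759]
side face [0.58949529 0.05150116 0.06790222]
side face [0.49552558 0.07191701 0.06858883]
table [ 0.3723586  -0.09436561 -0.001506  ]
scene face [ 0.53564504 -0.00535973  0.0718623 ]
scene face [0.63819263 0.12364027 0.07028957]
scene face [ 0.54428379 -0.0568954   0.07361284]
```

View pics/sc1.png

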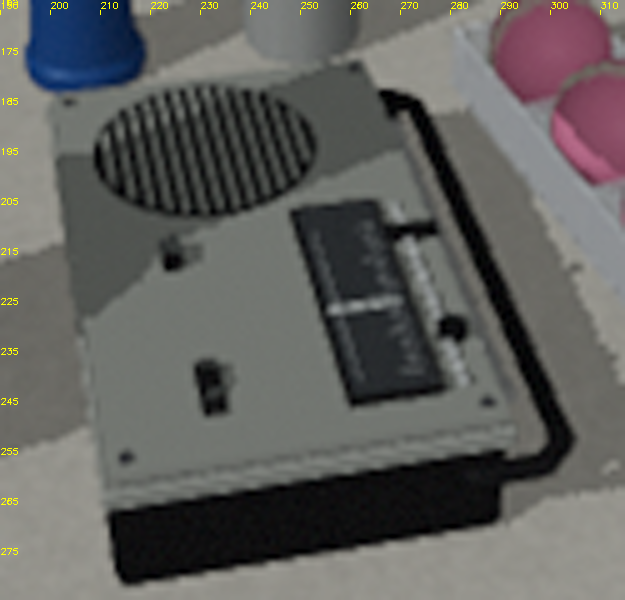

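View pics/cc1.png

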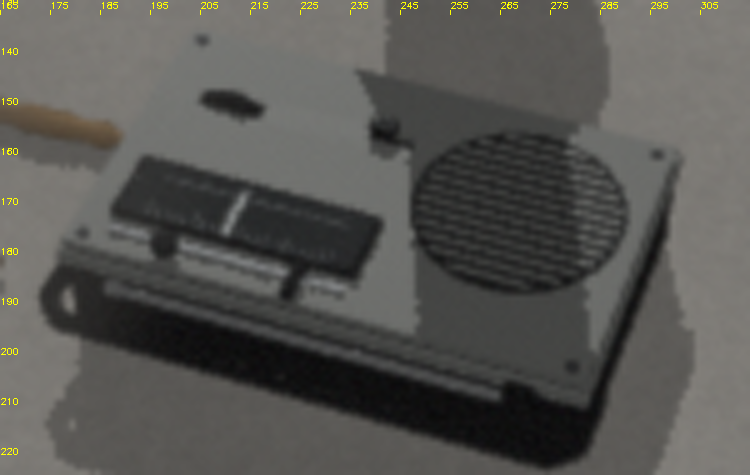

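Run:
```python
from h import *
s=np.load('pics/side0.npz'); c=np.load('pics/scene0.npz')
S=lambda x,y,z=.07: plane(s,190+x/5-.4,165+y/5-.4,z)
C=lambda x,y,z=.07: plane(c,165+x/5-.4,130+y/5-.4,z)
# order: (-x,+y),(+x,+y),(+x,-y),(-x,-y)
for n,P in [('side',[S(68,102),S(355,68),S(488,401),S(125,457)]),('scene',[C(657,155),C(572,367),C(82,232),C(202,40)])]:
    P=np.array(P)[:,:2]; m=P.mean(0); ey=(P[0]+P[1]-P[2]-P[3]); ex=P[1]+P[2]-P[0]-P[3]
    print(n,m,'yaw',np.arctan2(-ey[0],ey[1]),np.arctan2(ex[1],ex[0]),np.linalg.norm(ex)/2,np.linalg.norm(ey)/2)
    th=np.arctan2(-ey[0],ey[1]); Rm=np.array([[np.cos(th),-np.sin(th)],[np.sin(th),np.cos(th)]])
    L=lambda p:np.round(Rm.T@(p[:2]-m),4)
    if n=='side':
        print('wheel',L(S(212,390,.073)),'knob',L(S(173,257,.075)),'needle',L(S(330,311)),L(S(400,298)),'clip',L(S(388,232,.077)),L(S(437,228,.077)),'round',L(S(453,328,.077)))
        print('scale',[L(S(*q)) for q in [(291,211),(378,201),(446,388),(351,406)]])
    else:
        print('wheel',L(C(233,104,.073)),'knob',L(C(385,129,.077)),'needle',L(C(241,193)),L(C(227,236)),'clip',L(C(302,268,.077)),L(C(289,298,.077)),'round',L(C(163,245,.077)))
        print('scale',[L(C(*q)) for q in [(383,220),(357,281),(110,213),(145,156)]])
```

```text
side [0.5585967  0.03446742] yaw -0.2131833544263135 -0.21294660751187588 0.1520548253196591 0.25824329278572933
wheel [-0.0361 -0.1014] knob [-0.0405 -0.0137] needle [ 0.023  -0.0596] [ 0.0555 -0.0576] clip [ 0.059 -0.019] [ 0.0819 -0.0209] round [ 0.0711 -0.0895]
scale [array([0.0196, 0.0147]), array([0.0619, 0.0136]), array([ 0.0607, -0.1178]), array([ 0.0193, -0.1199])]
scene [0.55803848 0.03633513] yaw -0.21420809840178676 -0.2122019722369852 0.1525526076599879 0.2605886848877174
wheel [-0.0329 -0.0931] knob [-0.039  -0.0087] needle [ 0.0236 -0.0648] [ 0.0539 -0.0598] clip [ 0.0668 -0.0133] [ 0.0873 -0.012 ] round [ 0.0762 -0.0847]
scale [array([0.0165, 0.0109]), array([0.0598, 0.0132]), array([ 0.0595, -0.1225]), array([ 0.0161, -0.1226])]
```

```bash
cat > goal.py <<'E'
# usage: goal.py rx ry zface(yaw fixed): prints tool-frame shift to reach radio-frame point, given radio pose estimate
import sys, json
from h import *
from plant import manip
C=json.load(open('radio.json'))
c=np.array(C["c"]); th=C["yaw"]
s=manip.state(); q=s["tool_rot"]; Rt=R.from_quat([q[1],q[2],q[3],q[0]])
Rm=np.array([[np.cos(th),-np.sin(th)],[np.sin(th),np.cos(th)]])
rad=R.from_matrix(np.column_stack([[*Rm[:,0],0],[*-Rm[:,1],0],[0,0,-1]]))
def here(): 
    p=s["tool_pos"]; return np.round([*(Rm.T@(p[:2]-c)),p[2]-.07],4)
print('t',round(s["time"],2),'radio-frame TCP',here(),'F',np.round(s["contact_force"],2),'Fradio-y',round(float(Rm[:,1]@s["contact_force"][:2]),2),'w',round(s["gripper_width"],3))
if len(sys.argv)>3:
    rx,ry,z=map(float,sys.argv[1:4])
    t=np.array([*(c+Rm@[rx,ry]),.07+z])
    print('shift',np.round(Rt.inv().apply(t-s["tool_pos"]),4),'turn',np.round((Rt.inv()*rad).as_rotvec(),4))
E
echo '{"c":[0.5583,0.0355],"yaw":-0.2132}' > radio.json
python3 goal.py -0.02 -0.11 0.16
```

```text
t 0.15 radio-frame TCP [-0.2681 -0.7159  0.1603] F [ 0.35 -0.21 -0.31] Fradio-y -0.13 w 1.002
shift [-0.4391 -0.4857  0.0011] turn [-1.1000e-03  1.3000e-03 -1.1238e+00]
```

```bash
python3 -m handwheel '[{"dx":-0.05,"dy":-0.03,"dz":-0.01,"az":-0.15},{"dx":-0.09,"dy":-0.07,"dz":-0.01,"az":-0.3},{"dx":-0.13,"dy":-0.11,"dz":-0.01,"az":-0.45},{"dx":-0.17,"dy":-0.16,"dz":-0.01,"az":-0.6},{"dx":-0.21,"dy":-0.20,"dz":-0.01,"az":-0.75}]' 255; python3 goal.py -0.02 -0.11 0.16
```

```text
t 0.15 radio-frame TCP [-0.2681 -0.7159  0.1603] F [ 0.35 -0.21 -0.31] Fradio-y -0.13 w 1.002
shift [-0.4391 -0.4857  0.0011] turn [-1.1000e-03  1.3000e-03 -1.1238e+00]invalid input at $[0]: expected keys dx, dy, dz, ax, ay, az
```

All six keys are required.

```bash
python3 -m handwheel '[{"dx":-0.04,"dy":-0.03,"dz":-0.01,"ax":0,"ay":0,"az":-0.15},{"dx":-0.08,"dy":-0.07,"dz":-0.01,"ax":0,"ay":0,"az":-0.3},{"dx":-0.12,"dy":-0.11,"dz":-0.01,"ax":0,"ay":0,"az":-0.45},{"dx":-0.16,"dy":-0.16,"dz":-0.01,"ax":0,"ay":0,"az":-0.6},{"dx":-0.20,"dy":-0.20,"dz":-0.01,"ax":0,"ay":0,"az":-0.75}]' 255; python3 goal.py -0.02 -0.11 0.16
```

```text
time: 0.78
tool_pos: [0.2938, -0.3652, 0.241]
tool_rot: [-0.0, 0.958, -0.287, 0.0]
contact_force: [0.8, 0.0, 0.6]
gripper_width: 0.006
t 0.78 radio-frame TCP [-0.1737 -0.4476  0.171 ] F [0.77 0.04 0.62] Fradio-y 0.2 w 0.006
shift [ 0.0216 -0.3703  0.0111] turn [-3.00e-04 -1.00e-04 -3.69e-01]
```

```bash
python3 -m handwheel '[{"dx":0.005,"dy":-0.06,"dz":0,"ax":0,"ay":0,"az":-0.12},{"dx":0.01,"dy":-0.12,"dz":0,"ax":0,"ay":0,"az":-0.24},{"dx":0.013,"dy":-0.18,"dz":0,"ax":0,"ay":0,"az":-0.37},{"dx":0.016,"dy":-0.24,"dz":0,"ax":0,"ay":0,"az":-0.369},{"dx":0.018,"dy":-0.30,"dz":0.01,"ax":0,"ay":0,"az":-0.369}]' 255
 python3 -m handwheel '[{"dx":0,"dy":-0.05,"dz":0,"ax":0,"ay":0,"az":0},{"dx":0,"dy":-0.06,"dz":0,"ax":0,"ay":0,"az":0},{"dx":0,"dy":-0.06,"dz":0,"ax":0,"ay":0,"az":0}]'; python3 goal.py -0.02 -0.11 0.16
python3 - <<'E'
from plant import manip
import cv2, numpy as np
f=manip.grab_frame("wrist"); cv2.imwrite("pics/w1.png",f["image"]); np.savez("pics/w1.npz",**f)
E
```

```text
time: 1.4
tool_pos: [0.4755, -0.1257, 0.2321]
tool_rot: [0.0, 0.994, -0.109, 0.001]
contact_force: [2.0, -1.1, 0.2]
gripper_width: 0.002
time: 1.78
tool_pos: [0.487, -0.0685, 0.2311]
tool_rot: [0.0, 0.994, -0.108, -0.0]
contact_force: [0.3, -0.3, -0.3]
gripper_width: 0.004
t 1.77 radio-frame TCP [-0.0476 -0.1168  0.1611] F [ 0.28 -0.29 -0.34] Fradio-y -0.23 w 0.004
shift [ 0.0276 -0.0069  0.0011] turn [ 0.0005  0.0002 -0.0036]
```

View pics/w1.png

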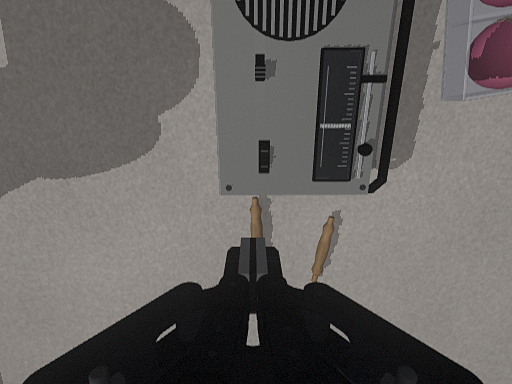

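The wrist view shows the face clearly: wheel at (264,157), switch (260,67), needle (335,125), long clip (374,78), round clip (365,149). I'll refine the pose from this frame.

Run:
```python
from h import *
f=dict(np.load('pics/w1.npz'))
crop(f,215,25,200,175,4,'pics/w1c.png')
for p in [(240,120),(240,40),(300,180)]: print(depthpt(f,*p)[2])
hsv=cv2.cvtColor(f["image"],cv2.COLOR_BGR2HSV)
```

```text
0.07039846641425346
0.06957137283025233
0.07013357608428117
```

View pics/w1c.png

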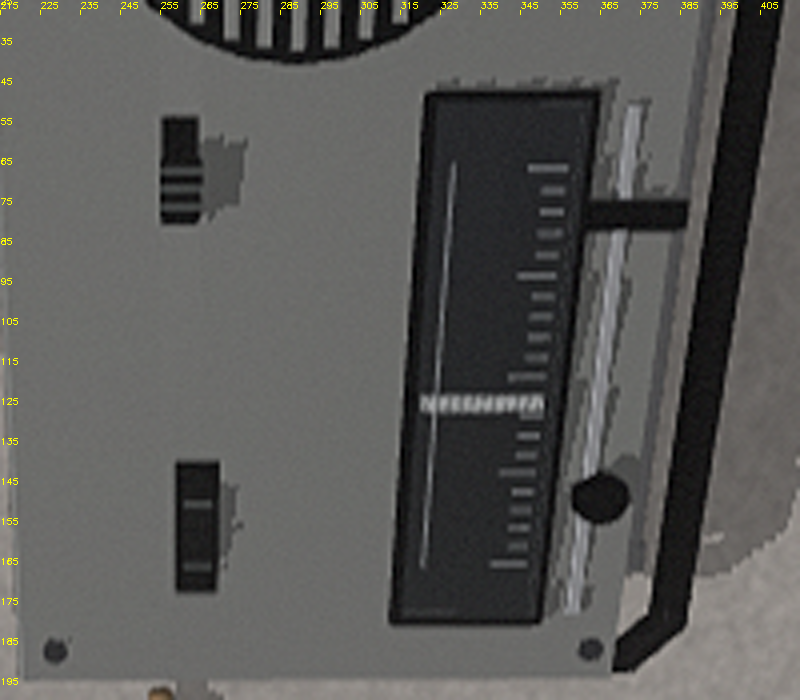

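Run:
```python
from h import *
f=dict(np.load('pics/w1.npz'))
P=lambda x,y,z=.07: plane(f,215+x/4-.4,25+y/4-.4,z)[:2]
th=-.2132
sc=np.array([P(427,93),P(601,93),P(542,622),P(390,622)])
ey=sc[0]+sc[1]-sc[2]-sc[3]; print('yaw',np.arctan2(-ey[0],ey[1]), 'screw yaw', np.arctan2(*(P(591,649)-P(55,651))[::-1]))
th=np.arctan2(-ey[0],ey[1])
Rm=np.array([[np.cos(th),-np.sin(th)],[np.sin(th),np.cos(th)]])
m=sc.mean(0); c0=m-Rm@[.04,-.055]; print('centre from scale',c0)
L=lambda p:np.round(Rm.T@(p-c0),4)
print('slot',L(P(197,527)),'wheel slot ends',L(P(197,461)),L(P(197,592)))
print('knob top',L(P(182,192,.079)))
print('screws',L(P(55,651)),L(P(591,649)))
print('needle',L(P(421,404)),L(P(544,404)),'clip',L(P(590,215,.077)),L(P(687,213,.077)),'round',L(P(600,498,.077)))
print('ticks',L(P(548,168)),L(P(508,564)))
```

```text
yaw -0.21247223736086138 screw yaw -0.2126484314928763
centre from scale [0.55795068 0.0361146 ]
slot [-0.0361 -0.0945] wheel slot ends [-0.0362 -0.0765] [-0.0359 -0.1128]
knob top [-0.0408 -0.0106]
screws [-0.0762 -0.13  ] [ 0.0762 -0.13  ]
needle [ 0.0229 -0.0618] [ 0.0554 -0.062 ] clip [ 0.0593 -0.0161] [ 0.083  -0.0157] round [ 0.0706 -0.0857]
ticks [ 0.0501 -0.0049] [ 0.0502 -0.1052]
```

```bash
echo '{"c":[0.5578,0.0361],"yaw":-0.2126}' > radio.json; python3 goal.py -0.040 -0.045 0.03
```

```text
t 1.82 radio-frame TCP [-0.047  -0.118   0.1613] F [ 0.81  0.99 -0.22] Fradio-y 1.13 w 0.002
shift [ 0.0066 -0.0731  0.1312] turn [ 0.0006 -0.     -0.0056]
```

```bash
python3 -m handwheel '[{"dx":0.003,"dy":-0.03,"dz":0.045,"ax":0,"ay":0,"az":-0.005},{"dx":0.0066,"dy":-0.06,"dz":0.09,"ax":0,"ay":0,"az":-0.005},{"dx":0.0066,"dy":-0.073,"dz":0.125,"ax":0,"ay":0,"az":-0.005},{"dx":0.0066,"dy":-0.073,"dz":0.131,"ax":0,"ay":0,"az":-0.005},{"dx":0.0066,"dy":-0.073,"dz":0.131,"ax":0,"ay":0,"az":-0.005}]' ; python3 goal.py -0.04 -0.043 0.004
python3 - <<'E'
from plant import manip
import cv2, numpy as np
f=manip.grab_frame("wrist"); cv2.imwrite("pics/w2.png",f["image"]); np.savez("pics/w2.npz",**f)
E
```

```text
time: 2.45
tool_pos: [0.5097, -0.0002, 0.1011]
tool_rot: [0.0, 0.994, -0.107, 0.0]
contact_force: [0.1, 0.7, -0.0]
gripper_width: -0.001
t 2.45 radio-frame TCP [-0.0393 -0.0457  0.0311] F [ 0.07  0.74 -0.02] Fradio-y 0.74 w -0.001
shift [-0.0007 -0.0027  0.0271] turn [ 0.0004 -0.0008 -0.002 ]
```

View pics/w2.png

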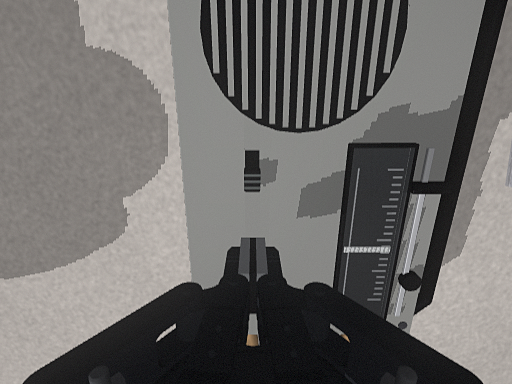

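The tip at (252,240) is in line with the knob at (252,180). I'll lower it next.

```bash
python3 -m handwheel '[{"dx":-0.0007,"dy":0,"dz":0.012,"ax":0,"ay":0,"az":0},{"dx":-0.0007,"dy":0,"dz":0.020,"ax":0,"ay":0,"az":0},{"dx":-0.0007,"dy":0,"dz":0.024,"ax":0,"ay":0,"az":0},{"dx":-0.0007,"dy":0,"dz":0.0265,"ax":0,"ay":0,"az":0},{"dx":-0.0007,"dy":0,"dz":0.0265,"ax":0,"ay":0,"az":0}]' ; python3 goal.py -0.04 -0.0285 0.004
```

```text
time: 3.12
tool_pos: [0.5086, 0.0014, 0.0736]
tool_rot: [-0.0, 0.994, -0.106, -0.0]
contact_force: [0.1, 0.0, 0.5]
gripper_width: 0.004
t 3.12 radio-frame TCP [-0.0407 -0.0443  0.0036] F [0.05 0.01 0.53] Fradio-y 0.02 w 0.004
shift [ 0.0007 -0.0158 -0.0004] turn [-0.      0.0003 -0.0003]
```

```bash
python3 -m handwheel '[{"dx":0.0005,"dy":-0.008,"dz":0,"ax":0,"ay":0,"az":0},{"dx":0.0005,"dy":-0.013,"dz":0,"ax":0,"ay":0,"az":0},{"dx":0.0005,"dy":-0.017,"dz":0,"ax":0,"ay":0,"az":0},{"dx":0.0005,"dy":-0.020,"dz":0,"ax":0,"ay":0,"az":0},{"dx":0.0005,"dy":-0.022,"dz":0,"ax":0,"ay":0,"az":0}]' ; python3 goal.py -0.04 -0.018 0.004
```

```text
time: 3.75
tool_pos: [0.5139, 0.0225, 0.074]
tool_rot: [0.0, 0.994, -0.106, 0.0]
contact_force: [-0.6, -4.0, 0.9]
gripper_width: -0.003
t 3.75 radio-frame TCP [-0.04   -0.0225  0.004 ] F [-0.58 -3.98  0.88] Fradio-y -4.01 w -0.003
shift [ 0.     -0.0045 -0.    ] turn [ 0.0007 -0.0003 -0.0003]
```

Switch is sliding with about 4 N of drag.

```bash
python3 -m handwheel '[{"dx":0,"dy":-0.002,"dz":0,"ax":0,"ay":0,"az":0},{"dx":0,"dy":-0.003,"dz":0,"ax":0,"ay":0,"az":0},{"dx":0,"dy":-0.0037,"dz":0,"ax":0,"ay":0,"az":0},{"dx":0,"dy":-0.0037,"dz":0,"ax":0,"ay":0,"az":0}]' ; python3 goal.py -0.04 -0.018 0.004
```

```text
time: 4.25
tool_pos: [0.5147, 0.0264, 0.0739]
tool_rot: [-0.0, 0.994, -0.106, 0.0]
contact_force: [-0.3, -2.9, 1.6]
gripper_width: -0.002
t 4.25 radio-frame TCP [-0.0401 -0.0186  0.0039] F [-0.31 -2.85  1.58] Fradio-y -2.85 w -0.002
shift [ 0.0001 -0.0006 -0.0001] turn [-0.0002 -0.0002 -0.0004]
```

```bash
python3 -m handwheel '[{"dx":0,"dy":-0.0007,"dz":0,"ax":0,"ay":0,"az":0},{"dx":0,"dy":-0.0013,"dz":0,"ax":0,"ay":0,"az":0},{"dx":0,"dy":-0.0013,"dz":0,"ax":0,"ay":0,"az":0}]' ; python3 goal.py -0.04 -0.018 0.004
```

```text
time: 4.62
tool_pos: [0.5149, 0.0273, 0.0739]
tool_rot: [0.0, 0.994, -0.106, 0.0]
contact_force: [-1.6, -4.8, 3.4]
gripper_width: 0.0
t 4.62 radio-frame TCP [-0.0401 -0.0177  0.0039] F [-1.61 -4.78  3.41] Fradio-y -5.01 w 0.0
shift [ 0.0001  0.0003 -0.0001] turn [ 0.0007 -0.0001 -0.0004]
```

```bash
python3 -m handwheel '[{"dx":0,"dy":-0.0007,"dz":0,"ax":0,"ay":0,"az":0},{"dx":0,"dy":-0.001,"dz":0,"ax":0,"ay":0,"az":0},{"dx":0,"dy":-0.001,"dz":0,"ax":0,"ay":0,"az":0}]' ; python3 goal.py -0.04 -0.018 0.004
```

```text
time: 5.0
tool_pos: [0.515, 0.0274, 0.0739]
tool_rot: [0.001, 0.994, -0.106, -0.0]
contact_force: [-2.6, -8.0, 3.8]
gripper_width: 0.001
t 5.0 radio-frame TCP [-0.04   -0.0176  0.0039] F [-2.62 -7.97  3.76] Fradio-y -8.35 w 0.001
shift [ 0.      0.0004 -0.0001] turn [ 0.0027 -0.     -0.0002]
```

```bash
python3 -m handwheel '[{"dx":0,"dy":0.005,"dz":0,"ax":0,"ay":0,"az":0},{"dx":0,"dy":0.012,"dz":-0.005,"ax":0,"ay":0,"az":0},{"dx":0,"dy":0.045,"dz":-0.026,"ax":0,"ay":0,"az":0},{"dx":0.003,"dy":0.083,"dz":-0.026,"ax":0,"ay":0,"az":0},{"dx":0.004,"dy":0.085,"dz":-0.026,"ax":0,"ay":0,"az":0}]' ; python3 goal.py -0.0355 -0.103 0.008
python3 - <<'E'
from plant import manip
import cv2, numpy as np
f=manip.grab_frame("wrist"); cv2.imwrite("pics/w3.png",f["image"]); np.savez("pics/w3.npz",**f)
E
```

```text
time: 5.62
tool_pos: [0.501, -0.0568, 0.1004]
tool_rot: [-0.0, 0.994, -0.108, 0.001]
contact_force: [-0.6, 0.8, -0.6]
gripper_width: -0.003
t 5.62 radio-frame TCP [-0.0359 -0.1028  0.0304] F [-0.59  0.83 -0.63] Fradio-y 0.68 w -0.003
shift [0.0003 0.0002 0.0224] turn [-0.0007 -0.001  -0.0035]
```

View pics/w3.png

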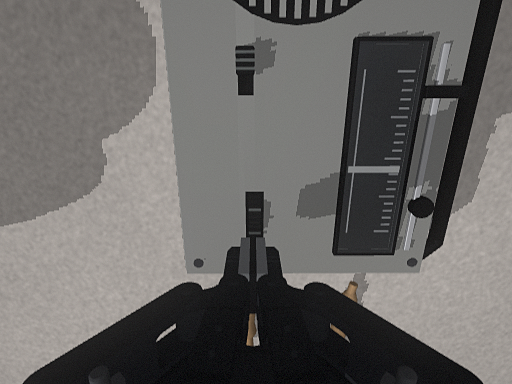

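The knob at (246,60) now sits at the far end of its slot, so the switch is on. The needle is at (373,169) and the wheel is right ahead of the tip. Next I'll feel for the crown.

```bash
python3 -m handwheel '[{"dx":0,"dy":0,"dz":0.010,"ax":0,"ay":0,"az":0},{"dx":0,"dy":0,"dz":0.016,"ax":0,"ay":0,"az":0},{"dx":0,"dy":0,"dz":0.020,"ax":0,"ay":0,"az":0},{"dx":0,"dy":0,"dz":0.022,"ax":0,"ay":0,"az":0},{"dx":0,"dy":0,"dz":0.022,"ax":0,"ay":0,"az":0}]' ; python3 goal.py;  python3 -m handwheel '[{"dx":0,"dy":0,"dz":0.0005,"ax":0,"ay":0,"az":0},{"dx":0,"dy":0,"dz":0.001,"ax":0,"ay":0,"az":0},{"dx":0,"dy":0,"dz":0.001,"ax":0,"ay":0,"az":0}]'; python3 goal.py
```

```text
time: 6.3
tool_pos: [0.501, -0.0552, 0.0777]
tool_rot: [-0.0, 0.994, -0.106, -0.0]
contact_force: [0.2, -0.2, -0.5]
gripper_width: -0.004
t 6.3 radio-frame TCP [-0.0362 -0.1012  0.0077] F [ 0.23 -0.19 -0.5 ] Fradio-y -0.13 w -0.004
time: 6.68
tool_pos: [0.5011, -0.0554, 0.0769]
tool_rot: [0.0, 0.994, -0.106, 0.0]
contact_force: [-0.5, -0.9, -0.6]
gripper_width: -0.003
t 6.67 radio-frame TCP [-0.0361 -0.1014  0.0069] F [-0.47 -0.92 -0.63] Fradio-y -1.0 w -0.003
```

```bash
for i in 1; do python3 -m handwheel '[{"dx":0,"dy":0,"dz":0.0007,"ax":0,"ay":0,"az":0},{"dx":0,"dy":0,"dz":0.0007,"ax":0,"ay":0,"az":0}]'; python3 goal.py;done;  python3 -m handwheel '[{"dx":0,"dy":0,"dz":0.0007,"ax":0,"ay":0,"az":0},{"dx":0,"dy":0,"dz":0.0007,"ax":0,"ay":0,"az":0}]'; python3 goal.py
```

```text
time: 6.92
tool_pos: [0.5011, -0.0554, 0.0761]
tool_rot: [0.0, 0.994, -0.106, 0.0]
contact_force: [0.4, -0.1, 0.9]
gripper_width: 0.0
t 6.92 radio-frame TCP [-0.0362 -0.1014  0.0061] F [ 0.35 -0.08  0.88] Fradio-y -0.01 w 0.0
time: 7.18
tool_pos: [0.5012, -0.0554, 0.076]
tool_rot: [0.0, 0.994, -0.106, 0.0]
contact_force: [-0.9, -0.0, 4.5]
gripper_width: -0.003
t 7.17 radio-frame TCP [-0.036  -0.1014  0.006 ] F [-0.86 -0.04  4.5 ] Fradio-y -0.22 w -0.003
```

Contact at 6.0 mm above the face. I'll press to about 8 N and stroke +y, which is −dy in the tool frame.

```bash
python3 -m handwheel '[{"dx":0,"dy":0,"dz":0.0007,"ax":0,"ay":0,"az":0},{"dx":0,"dy":-0.002,"dz":0.0007,"ax":0,"ay":0,"az":0},{"dx":0,"dy":-0.004,"dz":0.0007,"ax":0,"ay":0,"az":0}]'; python3 goal.py
```

```text
time: 7.55
tool_pos: [0.502, -0.0521, 0.0759]
tool_rot: [0.001, 0.994, -0.106, -0.0]
contact_force: [-4.7, -1.6, 8.8]
gripper_width: -0.002
t 7.55 radio-frame TCP [-0.036  -0.098   0.0059] F [-4.69 -1.56  8.82] Fradio-y -2.52 w -0.002
```

```bash
python3 -m handwheel '[{"dx":0,"dy":-0.0025,"dz":0,"ax":0,"ay":0,"az":0},{"dx":0,"dy":-0.005,"dz":0,"ax":0,"ay":0,"az":0},{"dx":0,"dy":-0.0075,"dz":0,"ax":0,"ay":0,"az":0},{"dx":0,"dy":-0.010,"dz":0,"ax":0,"ay":0,"az":0},{"dx":0,"dy":-0.012,"dz":0,"ax":0,"ay":0,"az":0}]'; python3 goal.py
python3 - <<'E'
from plant import manip
import cv2, numpy as np
f=manip.grab_frame("wrist"); cv2.imwrite("pics/w4.png",f["image"]); np.savez("pics/w4.npz",**f)
E
```

```text
time: 8.18
tool_pos: [0.5046, -0.0402, 0.0757]
tool_rot: [0.001, 0.994, -0.106, -0.0]
contact_force: [-3.8, -0.7, 7.8]
gripper_width: 0.001
t 8.18 radio-frame TCP [-0.0359 -0.0858  0.0057] F [-3.81 -0.71  7.77] Fradio-y -1.49 w 0.001
```

View pics/w4.png

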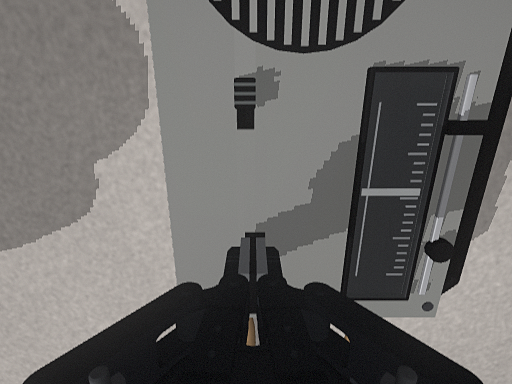

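Needle is now at (391,191), having moved up the scale. I'll write a measurement script that samples along the scale.

```bash
cat > meas.py <<'E'
import sys,json
from h import *
C=json.load(open('radio.json')); c=np.array(C["c"]); th=C["yaw"]
Rm=np.array([[np.cos(th),-np.sin(th)],[np.sin(th),np.cos(th)]])
if len(sys.argv)>1 and sys.argv[1].endswith('npz'): f=dict(np.load(sys.argv[1]))
else:
    from plant import manip
    f=manip.grab_frame(sys.argv[1] if len(sys.argv)>1 else "wrist"); 
    if len(sys.argv)>2: cv2.imwrite(sys.argv[2],f["image"])
g=cv2.cvtColor(f["image"],cv2.COLOR_BGR2GRAY).astype(np.float32)
def line(x,z,ys):
    uv=np.array([proj(f,[*(c+Rm@[x,y]),z]) for y in ys],np.float32)
    return cv2.remap(g,uv[:,0][None],uv[:,1][None],cv2.INTER_LINEAR)[0]
ys=np.arange(-.115,.006,.0005)
n=np.mean([line(x,.07,ys) for x in (.033,.036,.039)],0)
w=np.clip(n-np.median(n)-25,0,None); 
yn=(w*ys).sum()/w.sum(); pk=ys[n.argmax()]
yc=np.arange(-.04,.006,.0005)
k=np.mean([line(x,.077,yc) for x in (.068,.072,.076)],0)
w=np.clip(45-k,0,None); ycl=(w*yc).sum()/max(w.sum(),1e-9)
print('needle y %.4f (peak %.4f) clip y %.4f  diff %.4f  -> rim travel left %.4f'%(yn,pk,ycl,yn-ycl,(ycl-yn)/.015*.022))
E
for i in 1 3 4; do python3 meas.py pics/w$i.npz; done
```

```text
needle y -0.0617 (peak -0.0620) clip y -0.0161  diff -0.0456  -> rim travel left 0.0669
needle y -0.0620 (peak -0.0610) clip y -0.0162  diff -0.0458  -> rim travel left 0.0671
needle y -0.0516 (peak -0.0530) clip y -0.0158  diff -0.0358  -> rim travel left 0.0524
```

```bash
python3 -m handwheel '[{"dx":0,"dy":0,"dz":-0.006,"ax":0,"ay":0,"az":0},{"dx":0,"dy":0.010,"dz":-0.008,"ax":0,"ay":0,"az":0},{"dx":0,"dy":0.018,"dz":-0.006,"ax":0,"ay":0,"az":0},{"dx":0,"dy":0.018,"dz":-0.003,"ax":0,"ay":0,"az":0},{"dx":0,"dy":0.018,"dz":-0.0008,"ax":0,"ay":0,"az":0}]'; python3 goal.py
python3 -m handwheel '[{"dx":0,"dy":0,"dz":0.0006,"ax":0,"ay":0,"az":0},{"dx":0,"dy":0,"dz":0.0006,"ax":0,"ay":0,"az":0}]'; python3 goal.py
```

```text
time: 8.85
tool_pos: [0.5005, -0.0577, 0.0756]
tool_rot: [0.0, 0.994, -0.106, -0.0]
contact_force: [-4.2, -0.5, 11.5]
gripper_width: -0.003
t 8.85 radio-frame TCP [-0.0362 -0.1038  0.0056] F [-4.18 -0.54 11.54] Fradio-y -1.41 w -0.003
time: 9.1
tool_pos: [0.5005, -0.0576, 0.0757]
tool_rot: [0.0, 0.994, -0.106, -0.001]
contact_force: [-3.4, -1.7, 7.1]
gripper_width: 0.002
t 9.1 radio-frame TCP [-0.0363 -0.1037  0.0057] F [-3.36 -1.67  7.06] Fradio-y -2.34 w 0.002
```

```bash
python3 -m handwheel '[{"dx":0,"dy":-0.003,"dz":0,"ax":0,"ay":0,"az":0},{"dx":0,"dy":-0.0065,"dz":0,"ax":0,"ay":0,"az":0},{"dx":0,"dy":-0.010,"dz":0,"ax":0,"ay":0,"az":0},{"dx":0,"dy":-0.0135,"dz":0,"ax":0,"ay":0,"az":0},{"dx":0,"dy":-0.017,"dz":0,"ax":0,"ay":0,"az":0}]'; python3 goal.py; python3 meas.py wrist pics/w5.png
python3 -m handwheel '[{"dx":0,"dy":0,"dz":-0.005,"ax":0,"ay":0,"az":0},{"dx":0,"dy":0.010,"dz":-0.008,"ax":0,"ay":0,"az":0},{"dx":0,"dy":0.018,"dz":-0.006,"ax":0,"ay":0,"az":0},{"dx":0,"dy":0.018,"dz":-0.003,"ax":0,"ay":0,"az":0},{"dx":0,"dy":0.018,"dz":-0.0015,"ax":0,"ay":0,"az":0}]'; python3 goal.py
python3 -m handwheel '[{"dx":0,"dy":0,"dz":0.0008,"ax":0,"ay":0,"az":0},{"dx":0,"dy":0,"dz":0.0012,"ax":0,"ay":0,"az":0},{"dx":0,"dy":0,"dz":0.0012,"ax":0,"ay":0,"az":0}]'; python3 goal.py
```

```text
time: 9.72
tool_pos: [0.5041, -0.041, 0.0758]
tool_rot: [0.001, 0.994, -0.106, -0.0]
contact_force: [-3.9, -0.9, 6.3]
gripper_width: 0.0
t 9.72 radio-frame TCP [-0.0362 -0.0867  0.0058] F [-3.89 -0.9   6.3 ] Fradio-y -1.7 w 0.0
needle y -0.0397 (peak -0.0410) clip y -0.0158  diff -0.0238  -> rim travel left 0.0349
time: 10.4
tool_pos: [0.5, -0.0584, 0.0758]
tool_rot: [-0.0, 0.994, -0.107, -0.0]
contact_force: [-0.4, -1.1, 2.5]
gripper_width: 0.0
t 10.4 radio-frame TCP [-0.0366 -0.1046  0.0058] F [-0.44 -1.08  2.45] Fradio-y -1.15 w 0.0
time: 10.78
tool_pos: [0.5002, -0.0584, 0.0757]
tool_rot: [0.0, 0.994, -0.106, -0.0]
contact_force: [-3.8, -0.6, 5.6]
gripper_width: -0.001
t 10.78 radio-frame TCP [-0.0363 -0.1045  0.0057] F [-3.78 -0.56  5.61] Fradio-y -1.35 w -0.001
```

Left: 35 mm of rim travel. Another 17 mm stroke, then re-position.

```bash
python3 -m handwheel '[{"dx":0,"dy":-0.003,"dz":0.0003,"ax":0,"ay":0,"az":0},{"dx":0,"dy":-0.0065,"dz":0.0003,"ax":0,"ay":0,"az":0},{"dx":0,"dy":-0.010,"dz":0.0003,"ax":0,"ay":0,"az":0},{"dx":0,"dy":-0.0135,"dz":0.0003,"ax":0,"ay":0,"az":0},{"dx":0,"dy":-0.017,"dz":0.0003,"ax":0,"ay":0,"az":0}]'; python3 goal.py; python3 meas.py wrist pics/w6.png
python3 -m handwheel '[{"dx":0,"dy":0,"dz":-0.005,"ax":0,"ay":0,"az":0},{"dx":0,"dy":0.010,"dz":-0.008,"ax":0,"ay":0,"az":0},{"dx":0,"dy":0.018,"dz":-0.006,"ax":0,"ay":0,"az":0},{"dx":0,"dy":0.018,"dz":-0.003,"ax":0,"ay":0,"az":0},{"dx":0,"dy":0.018,"dz":-0.0015,"ax":0,"ay":0,"az":0}]'; python3 goal.py
python3 -m handwheel '[{"dx":0,"dy":0,"dz":0.0008,"ax":0,"ay":0,"az":0},{"dx":0,"dy":0,"dz":0.0012,"ax":0,"ay":0,"az":0},{"dx":0,"dy":0,"dz":0.0012,"ax":0,"ay":0,"az":0}]'; python3 goal.py; python3 meas.py
```

```text
time: 11.4
tool_pos: [0.5039, -0.0419, 0.0758]
tool_rot: [0.001, 0.994, -0.106, -0.0]
contact_force: [-5.2, -1.1, 6.6]
gripper_width: -0.003
t 11.4 radio-frame TCP [-0.0362 -0.0876  0.0058] F [-5.16 -1.13  6.6 ] Fradio-y -2.2 w -0.003
needle y -0.0274 (peak -0.0265) clip y -0.0158  diff -0.0117  -> rim travel left 0.0171
time: 12.08
tool_pos: [0.4998, -0.0594, 0.0757]
tool_rot: [-0.0, 0.994, -0.107, -0.0]
contact_force: [-1.1, 0.2, 1.1]
gripper_width: -0.002
t 12.07 radio-frame TCP [-0.0366 -0.1055  0.0057] F [-1.05  0.18  1.09] Fradio-y -0.05 w -0.002
time: 12.45
tool_pos: [0.5001, -0.0594, 0.0755]
tool_rot: [0.0, 0.994, -0.106, -0.0]
contact_force: [-3.8, -1.1, 5.6]
gripper_width: -0.002
t 12.45 radio-frame TCP [-0.0363 -0.1055  0.0055] F [-3.77 -1.14  5.62] Fradio-y -1.9 w -0.002
needle y -0.0270 (peak -0.0285) clip y -0.0161  diff -0.0109  -> rim travel left 0.0160
```

```bash
python3 -m handwheel '[{"dx":0,"dy":-0.003,"dz":0.0003,"ax":0,"ay":0,"az":0},{"dx":0,"dy":-0.0065,"dz":0.0003,"ax":0,"ay":0,"az":0},{"dx":0,"dy":-0.010,"dz":0.0003,"ax":0,"ay":0,"az":0},{"dx":0,"dy":-0.0135,"dz":0.0003,"ax":0,"ay":0,"az":0},{"dx":0,"dy":-0.0135,"dz":0.0003,"ax":0,"ay":0,"az":0}]'; python3 goal.py; python3 meas.py wrist pics/w7.png; python3 meas.py scene; python3 meas.py side
```

```text
time: 13.12
tool_pos: [0.503, -0.0459, 0.0758]
tool_rot: [0.0, 0.994, -0.106, -0.0]
contact_force: [-6.0, 0.2, 9.3]
gripper_width: -0.001
t 13.12 radio-frame TCP [-0.0363 -0.0917  0.0058] F [-6.    0.19  9.34] Fradio-y -1.07 w -0.001
needle y -0.0176 (peak -0.0165) clip y -0.0160  diff -0.0017  -> rim travel left 0.0024
needle y -0.0184 (peak -0.0190) clip y -0.0152  diff -0.0032  -> rim travel left 0.0046
needle y -0.0164 (peak -0.0170) clip y -0.0210  diff 0.0047  -> rim travel left -0.0069
```

View pics/w7.png

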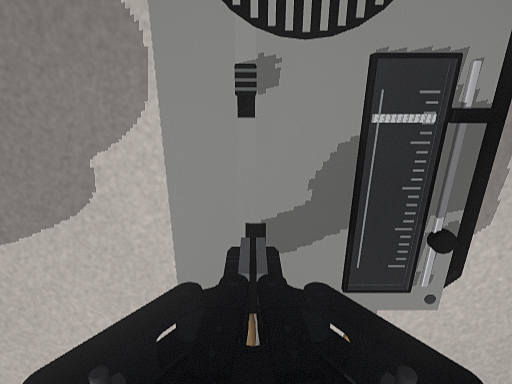

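The needle at (404,118) is almost level with the clip at (470,115), and about 2.4 mm of rim travel is left. One small stroke, then I'll lift straight off.

```bash
python3 -m handwheel '[{"dx":0,"dy":-0.0012,"dz":0,"ax":0,"ay":0,"az":0},{"dx":0,"dy":-0.0025,"dz":0,"ax":0,"ay":0,"az":0},{"dx":0,"dy":-0.0025,"dz":0,"ax":0,"ay":0,"az":0},{"dx":0,"dy":-0.0025,"dz":0,"ax":0,"ay":0,"az":0}]'; python3 goal.py; python3 meas.py wrist
python3 -m handwheel '[{"dx":0,"dy":0,"dz":-0.002,"ax":0,"ay":0,"az":0},{"dx":0,"dy":0,"dz":-0.01,"ax":0,"ay":0,"az":0},{"dx":0,"dy":0,"dz":-0.04,"ax":0,"ay":0,"az":0},{"dx":0,"dy":0,"dz":-0.07,"ax":0,"ay":0,"az":0},{"dx":0,"dy":0,"dz":-0.07,"ax":0,"ay":0,"az":0}]'; python3 goal.py; python3 meas.py wrist pics/w8.png; python3 meas.py scene pics/c8.png
```

```text
time: 13.78
tool_pos: [0.5035, -0.0437, 0.0759]
tool_rot: [0.0, 0.994, -0.106, -0.0]
contact_force: [-5.4, -0.4, 8.8]
gripper_width: -0.003
t 13.78 radio-frame TCP [-0.0363 -0.0895  0.0059] F [-5.42 -0.44  8.8 ] Fradio-y -1.57 w -0.003
needle y -0.0160 (peak -0.0160) clip y -0.0158  diff -0.0002  -> rim travel left 0.0003
time: 14.45
tool_pos: [0.5057, -0.044, 0.1481]
tool_rot: [0.0, 0.994, -0.106, 0.003]
contact_force: [0.7, 0.1, 0.3]
gripper_width: 0.004
t 14.45 radio-frame TCP [-0.034  -0.0893  0.0781] F [0.75 0.13 0.26] Fradio-y 0.29 w 0.004
needle y -0.0162 (peak -0.0170) clip y -0.0160  diff -0.0002  -> rim travel left 0.0003
needle y -0.0164 (peak -0.0160) clip y -0.0147  diff -0.0018  -> rim travel left 0.0026
```

View pics/w8.png

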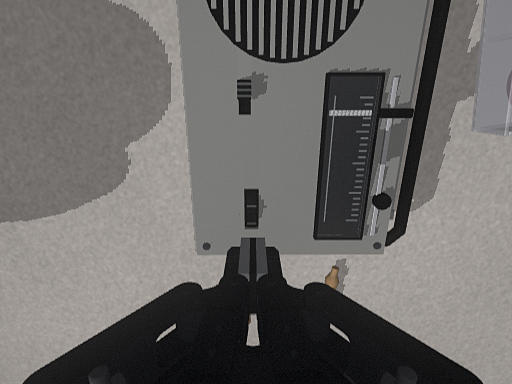

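View pics/c8.png

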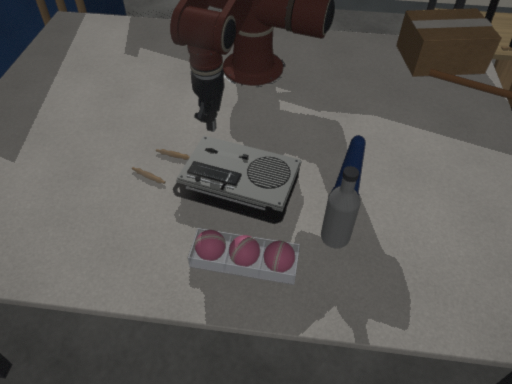

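Run:
```python
from plant import manip
from h import *
f=manip.grab_frame("wrist"); crop(f,215,60,80,70,8,'pics/k.png')
th=-.2126;c=np.array([.5578,.0361]);Rm=np.array([[np.cos(th),-np.sin(th)],[np.sin(th),np.cos(th)]])
for t in (0.008,.009,.010):
    for y in (-.017,-.003): print(t,y,np.round(proj(f,[*(c+Rm@[-.04,y+t]),.079]),1))
s=manip.state(); print(np.abs(s["joint_vel"]).max(), s["contact_force"])
```

```text
0.008 -0.017 [248.9 103. ]
0.008 -0.003 [248.8  81.7]
0.009 -0.017 [248.9 101.5]
0.009 -0.003 [248.8  80.2]
0.01 -0.017 [248.9 100. ]
0.01 -0.003 [248.8  78.6]
0.013293628425450597 [-0.57747818  0.72416762 -0.97107409]
```

View pics/k.png

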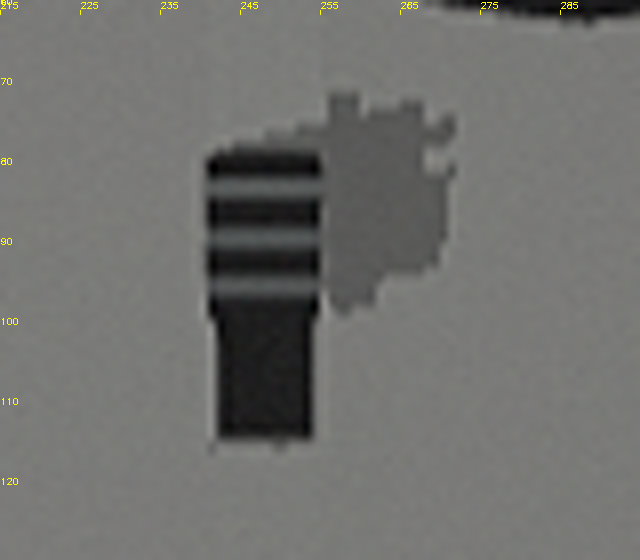

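The knob spans rows 78.5 to 99.5, which matches 10 mm of travel, so the switch is fully on. Handing in.

```bash
python3 -c "
from plant import manip
print(manip.job_done())"; python3 meas.py
```

```text
the job is handed in; nothing more can be done
None
the job is handed in; nothing more can be done
```

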